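# Sort the bench into the case trays

## Robot

A 7-joint arm with a two-finger parallel gripper is mounted at the origin on a cart in front of the work surface, level with it; the furniture and walls round the work are solid. World frame = base frame: x ahead of the robot, y to its left, z up, the work surface at z = 0. Lengths are in mm, angles in rad, forces in N, time in s.
With the tool pointing down it reaches from about 400 to 875 mm from the base axis. Payload 4.4 kg.
Tool frame: the origin (TCP) lies midway between the tips of the shut fingers; the grasp point (between the pads) lies 19 mm behind it; z points along the fingers, y is the line along which they close (so a half turn about z gives the same grasp; the last joint's range is limited). The gripper opens to 85 mm and grips with 20 to 120 N. Pads are 22 mm wide; open, the fingers measure 114 mm over their backs; the gripper's body (76 mm by 85 mm) begins 54 mm behind the grasp point. The pads swing forward as they close: fully open they stand 13 mm farther back than shut.
Start: joints at [-1.339, 0.628, 0.038, 1.517, -0.027, 0.996, -0.02], TCP at [190.696, 621.412, 199.813] pointing down, gripper open.
Joint ranges: [-3.06, 3.06], [-0.37, 2.12], [-1.25, 1.32], [0.18, 2.47], [-1.1, 4.24], [0.23, 1.98], [-2.94, 2.94]. Speed limits (rad/s): [2.57, 2.57, 3.14, 3.14, 3.14, 3.14, 3.14].

## Interface

Orientations are given as [roll, pitch, yaw] about the fixed x, y, z axes, in that order (R = Rz(yaw) Ry(pitch) Rx(roll)).
In Python, from cell import telemetry, eyes, ctrl, finder gives the robot as it stands.
- The arm moves only by the tool move_arm, never from a script. Its argument "steps" is a list of rows, each a list of 7 numbers: the turn, a rotation vector about the world's x, y, z in degrees, then the shift along the world's x, y, z in m, then the finger opening in m, from 0 to 0.0854. A call has 1 to 5 rows; each row shifts and turns the commanded pose from where the row before left it; what a row does not reach is not made up. A row lasts 1/10 s, in which the tool goes at most 50 mm and 8.59 degrees, less where a joint would pass 70% of its speed; a pose out of reach is approached as far as the arm can. A call with a gripper value outside its range is refused whole. The fingers move at their own pace and stop on an object; the grip force is fixed at half the most. Time passes only in rows, so rows that do not move let the fingers close. It gives the time, the measured TCP pose, the force, the opening and the grip force at its end, in the units of the state.
- telemetry.read_state(): the state, without advancing time (a new reading comes with each control period).
- eyes.get_image(name): name is "scene" or "top"; returns (picture, depth): 420x560x3 uint8, blue, green, red; 420x560 float32, mm along the optical axis (not along the pixel's ray), 0 where there is no reading.
- eyes.calibration(name): a dict with "fx", "fy", "cx", "cy" (pixels), "distortion" ([k1, k2, p1, p2, k3] as OpenCV has them; the pictures are not rectified), "position" and "attitude" of the camera in the world. Camera axes: x right, y down, z forward; pixel columns grow to the right and rows downward; lengths in mm; the calibration is good to about 2 mm. A picture is of the moment at which its call begins. calibration takes no time and is no camera call.
- ctrl.finish_job(): hands the job in; it is judged then, once.
Trained networks look in the newest picture that a camera, given by its name, has taken for a name from the list of things; names that differ only in an ending like _2 or _b are one class to them, and where a whole thing is asked for, a point or a joint stands for the part that bears it (a point fixed in the world has none). Each returns a list of dicts, best first, with "confidence" (0 to 1); they miss things now and then, are a little off and sometimes report something else, mostly with a low value. They report only what shows in the picture. A call takes as long as a camera call. They do not tell look-alikes from the thing itself.
- finder.boxes_of(camera, name): "location" ([x, y, z] in mm, in the coordinates of the camera as it stood for that picture, good to about 4 mm: the middle of the surface that is visible of it).
- finder.cut_out(camera, name): "mask" (420x560 bool, what is visible of it).
- finder.pinpoint(camera, name): "location" ([x, y, z] in mm, in the coordinates of the camera as it stood for that picture, good to about 4 mm: a listed point, or the origin of a listed thing).
The state is a dict: "clock": time; "qpos": joint angles; "qd": joint speeds; "tau": joint torques, N m; "eef_pos": TCP position; "tool_rot": TCP orientation; "force": force on the tool from outside, world axes, zero at the start; "torque": the same for the moment, N m; "width": finger opening in mm; "gripper_force": force on a finger pad.
Only numpy, scipy, OpenCV 4.12 (cv2) and the standard library are available. Lean on these libraries where they do the work, as an engineer would, in place of code of your own. Each camera call takes 0.05 s, during which the arm holds its last target. There are 200 camera calls.

## Task

Sort the things on the bench into the colour-coded trays for the next worker: the blue cast into the blue tray, the yellow cast into the yellow tray, the felt polishing cone into the green tray and the small lacquer bottle with the gold cap into the black tray. Set each one down upright in the middle of its tray without dropping it, and leave the glass dappen dish where it is.

Things in the scene. Friction and masses are not known exactly. Their poses are not given: they have to be found in the camera images.
- blue_cast_center (a point): upper dental cast in light blue stone with teeth on top; loose, about 0.15 kg, 62 mm along its x by 74 mm along its y, 43 mm high with the teeth; the solid stone base that can be gripped is the lowest 24 mm. Pinch the base across its x (62 mm), low down, fingers pointing down. The point is on its middle axis, 20 mm above its underside; z up
- yellow_cast_center (a point): lower dental cast in yellow stone with pink gum and teeth on top; loose, about 0.15 kg, 62 mm along its x by 74 mm along its y, 41 mm high with the teeth; the solid stone base that can be gripped is the lowest 22 mm. Pinch the base across its x (62 mm), low down, fingers pointing down. The point is on its middle axis, 20 mm above its underside; z up
- felt_cone_center (a point): cream felt polishing cone standing on its broad end, loose, about 20 g; round, 42 mm across at the foot, 51 mm high, narrowing a little in the lower half and more above, to a round tip; it can be pinched anywhere in its lower half. The point is on its axis, 25.5 mm above its underside; z up
- lacquer_bottle_center (a point): small clear bottle with grey-blue lacquer and a tall gold cap, standing, loose, about 50 g; 79 mm high: body 31 mm across up to 40 mm, then the upright round cap, 17 mm in diameter, up to the top. Can be pinched by the cap. The point is on its axis, 40 mm above its underside; z up
- dappen_dish_center (a point): small glass dappen dish with pink filling, loose, 39 mm across and 26 mm high, standing among the other things; to be left alone. The point is on its axis, 13 mm above its underside
- blue_tray: fixed square moulded tray, blue, 130 x 130 mm outside and 16 mm high; walls 4 mm thick, floor 3 mm thick (inside 122 x 122 mm), a thin pale ring of 68 mm diameter printed round the middle of the floor, a paper label on its -x wall. Origin: middle of its underside; x and y along its sides, z up. Stands on the worktop, its place and yaw vary
- yellow_tray: fixed square moulded tray, yellow, 130 x 130 mm outside and 16 mm high; walls 4 mm thick, floor 3 mm thick (inside 122 x 122 mm), a thin pale ring of 68 mm diameter printed round the middle of the floor, a paper label on its -x wall. Origin: middle of its underside; x and y along its sides, z up. Stands on the worktop, its place and yaw vary
- green_tray: fixed square moulded tray, green, 130 x 130 mm outside and 16 mm high; walls 4 mm thick, floor 3 mm thick (inside 122 x 122 mm), a thin pale ring of 68 mm diameter printed round the middle of the floor, a paper label on its -x wall. Origin: middle of its underside; x and y along its sides, z up. Stands on the worktop, its place and yaw vary
- black_tray: fixed square moulded tray, black, 130 x 130 mm outside and 16 mm high; walls 4 mm thick, floor 3 mm thick (inside 122 x 122 mm), a thin pale ring of 68 mm diameter printed round the middle of the floor, a paper label on its -x wall. Origin: middle of its underside; x and y along its sides, z up. Stands on the worktop, its place and yaw vary
There are look-alikes about, which are no part of the job. Leave any red look-alike of the part that bears blue_cast_center alone.

How it is judged:
By the outcome, as a careful person would: the job done as asked, in the order asked, and still so for the second after the job is handed in, with the robot touching nothing.
It also fails if it takes over 102 s, if anything falls off the work surface, if the arm or the gripper's body presses on something with over 40 N, if the wrist force passes 120 N, or if a joint passes its speed limit or range.

## Working session

There is one attempt and no reset: what is moved stays moved. The work goes in short steps, Python scripts to look and compute and a tool call to move; the robot and the scene stay as the last step left them, time stands still between calls to the robot, and variables do not carry over. Pictures are saved under pics/ and viewed, at most 14 in all, crops included, and the job is handed in when it is done.

Besides the shell and the picture viewer there is one more tool, called after "Emit:" as name(argument=value, ...), one argument or row to a line, values as JSON. move_arm: Moves the arm, as the interface text tells. Its arguments: {"type":"object","properties":{"steps":{"type":"array"}},"required":["steps"]}

```bash
mkdir -p pics
cat > h.py <<'E'
import numpy as np,cv2
from cell import telemetry,eyes,ctrl,finder
from scipy.spatial.transform import Rotation as R
def cal(n):
    c=eyes.calibration(n);a=np.array(c["attitude"],float)
    M=a if a.shape==(3,3) else R.from_euler('xyz',a).as_matrix()
    K=np.array([[c["fx"],0,c["cx"]],[0,c["fy"],c["cy"]],[0,0,1.]])
    return K,np.array(c["distortion"],float),M,np.array(c["position"],float)
def w(n,p): _,_,M,t=cal(n); return M@np.array(p,float)+t
def cloud(n,d,mask):
    K,D,M,t=cal(n); v,u=np.nonzero(mask&(d>0)); 
    q=cv2.undistortPoints(np.stack([u,v],1).astype(float).reshape(-1,1,2),K,D).reshape(-1,2)
    z=d[v,u]; return np.c_[q*z[:,None],z]@M.T+t
def px(n,p):
    K,D,M,t=cal(n); c=M.T@(np.array(p,float)-t); return cv2.projectPoints(c.reshape(1,1,3),np.zeros(3),np.zeros(3),K,D)[0].ravel().round()
E
python3 - <<'E'
from h import *
print(eyes.calibration("top"),eyes.calibration("scene"))
for n in("top","scene"):
    im,d=eyes.get_image(n);cv2.imwrite(f"pics/{n}0.png",im);np.save(n+"0.npy",d)
    for k in["blue_cast_center","yellow_cast_center","felt_cone_center","lacquer_bottle_center","dappen_dish_center","blue_tray","yellow_tray","green_tray","black_tray"]:
        print(n,k,[(round(r["confidence"],2),w(n,r["location"]).round().tolist(),px(n,w(n,r["location"])).tolist()) for r in finder.pinpoint(n,k)][:4])
s=telemetry.read_state();print(s["clock"],s["eef_pos"],s["tool_rot"],s["width"],s["force"])
E
```

```text
{'fx': 442.9487868141847, 'fy': 442.9487868141847, 'cx': 285.04112353569303, 'cy': 213.56965793760216, 'distortion': array([0.0256146, 0.       , 0.       , 0.       , 0.       ]), 'position': array([ 283.7102743 ,   14.07053035, 1152.96396072]), 'attitude': array([-2.96169754, -0.0180242 , -1.54497585])} {'fx': 396.525566798532, 'fy': 396.525566798532, 'cx': 278.9047348437228, 'cy': 206.26867832581257, 'distortion': array([0.02415061, 0.        , 0.        , 0.        , 0.        ]), 'position': array([-70.81266927, 589.12913108, 599.38131929]), 'attitude': array([-2.16425657, -0.01587034, -2.37380578])}
top blue_cast_center [(0.83, [434.0, -144.0, 21.0], [340.0, 236.0]), (0.68, [297.0, -165.0, 24.0], [348.0, 291.0]), (0.16, [441.0, 14.0, 19.0], [279.0, 232.0])]
top yellow_cast_center [(0.94, [458.0, 151.0, 20.0], [226.0, 224.0])]
top felt_cone_center [(0.46, [414.0, 313.0, 30.0], [160.0, 239.0])]
top lacquer_bottle_center [(0.51, [407.0, -303.0, 40.0], [404.0, 248.0]), (0.44, [440.0, 16.0, 17.0], [278.0, 233.0]), (0.38, [435.0, -144.0, 22.0], [340.0, 236.0]), (0.18, [662.0, 95.0, 1
[... 538 characters left out ...]
cone_center [(0.6, [453.0, 146.0, 22.0], [244.0, 249.0]), (0.58, [420.0, 317.0, 24.0], [189.0, 297.0])]
scene lacquer_bottle_center [(0.63, [401.0, -304.0, 42.0], [375.0, 179.0])]
scene dappen_dish_center [(0.46, [440.0, 21.0, 9.0], [286.0, 232.0])]
scene blue_tray [(0.62, [661.0, 87.0, -1.0], [208.0, 210.0])]
scene yellow_tray [(0.79, [605.0, -321.0, 6.0], [322.0, 164.0])]
scene green_tray [(0.56, [616.0, 305.0, 4.0], [143.0, 255.0]), (0.45, [453.0, 148.0, 21.0], [243.0, 250.0])]
scene black_tray [(0.87, [644.0, -111.0, 2.0], [266.0, 184.0])]
1.0 [190.69381624 621.44057931 199.84635118] [ 3.14150364e+00 -5.87917796e-05  2.84375278e+00] 85.23080902514826 [-0.49972621  0.41496527 -0.53306329]
```

Run:
```python
from h import *
im=cv2.imread("pics/top0.png");cv2.imwrite("pics/topc.png",cv2.resize(im[110:320,120:440],(800,525),interpolation=cv2.INTER_CUBIC))
```

```text
(no output)
```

View pics/topc.png

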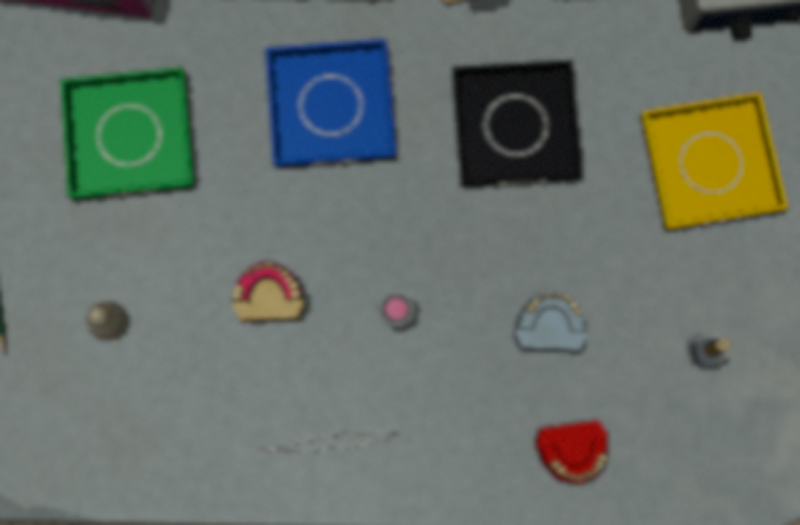

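View pics/scene0.png

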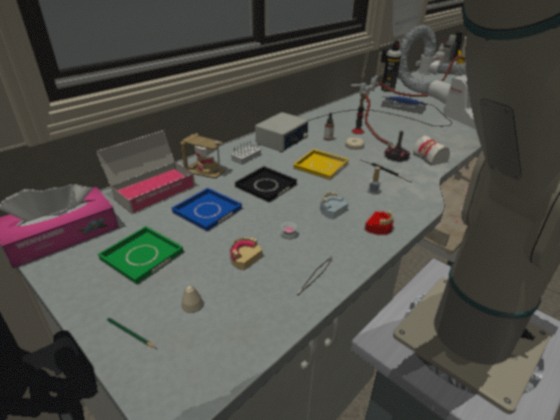

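Run:
```python
from h import *
for n in("top","scene"):
    im,_=eyes.get_image(n); d=np.load(n+"0.npy")
    for k,lo,hi in[("blue_cast_center",8,50),("yellow_cast_center",8,50),("felt_cone_center",8,60),("lacquer_bottle_center",8,90),("dappen_dish_center",5,60),("blue_tray",9,25),("yellow_tray",9,25),("green_tray",9,25),("black_tray",9,25)]:
        for r in finder.cut_out(n,k)[:2]:
            if r["confidence"]<.45: continue
            p=cloud(n,d,r["mask"]); a=p
            p=p[(p[:,2]>lo)&(p[:,2]<hi)]
            if len(p)<12: print(n,k,len(a));continue
            (c,s,t)=cv2.minAreaRect(p[:,:2].astype(np.float32))
            print(n,k,round(r["confidence"],2),len(p),"rect",np.round(c),np.round(s),round(t,1),"zmax",np.percentile(p[:,2],[2,50,98]).round(),p.mean(0).round(), "full",[np.round(x,1) for x in cv2.minAreaRect(a[:,:2].astype(np.float32))])
            if k.startswith("lac"): q=p[p[:,2]>60]; print(" cap",q.mean(0).round(1),len(q))
```

```text
top blue_cast_center 0.84 544 rect [ 431. -145.] [71. 60.] 87.9 zmax [14. 26. 43.] [ 426. -145.   27.] full [array([ 431.1, -145.2]), array([70.7, 60. ]), np.float64(87.5)]
top blue_cast_center 0.61 563 rect [ 298. -168.] [58. 70.] 9.6 zmax [15. 26. 42.] [ 300. -167.   27.] full [array([ 297.7, -167.3]), array([58.6, 70.1]), np.float64(8.8)]
top yellow_cast_center 0.81 574 rect [453. 149.] [59. 75.] 5.2 zmax [14. 25. 42.] [449. 147.  27.] full [array([454.5, 151.3]), array([66.7, 77.5]), np.float64(10.0)]
top felt_cone_center 0.67 191 rect [419. 311.] [32. 38.] 44.9 zmax [ 9. 31. 52.] [417. 309.  32.] full [array([418.9, 312.8]), array([36.7, 36.9]), np.float64(3.1)]
top lacquer_bottle_center 0.69 164 rect [ 404. -303.] [30. 27.] 20.7 zmax [11. 37. 82.] [ 402. -300.   43.] full [array([ 403.7, -303.2]), array([30.3, 27.2]), np.float64(20.7)]
 cap [ 403.8 -302.2   74.5] 34
top dappen_dish_center 0.61 175 rect [438.  13.] [37. 36.] 1.9 zmax [14. 22. 29.] [439.  14.  21.] full [array([438.2,  13.1]), array([36.6, 36.6]), np.float64(1.3)]
top blue_tray 0.86 440 rect [660.  93.] [132. 134
[... 1446 characters left out ...]
.9, 38.6]), np.float64(42.0)]
scene blue_tray 0.67 512 rect [658.  94.] [134. 133.] 6.2 zmax [ 9. 16. 20.] [654.  97.  15.] full [array([670.5,  84.9]), array([158.8, 156. ]), np.float64(6.8)]
scene yellow_tray 0.57 336 rect [ 606. -317.] [132. 139.] 11.6 zmax [ 9. 15. 19.] [ 604. -311.   14.] full [array([ 609.3, -334.1]), array([132.1, 175.7]), np.float64(10.8)]
scene green_tray 0.96 760 rect [617. 307.] [134. 131.] 8.3 zmax [ 9. 16. 20.] [612. 313.  15.] full [array([628.7, 301. ]), array([155.5, 146.9]), np.float64(8.3)]
scene black_tray 0.7 390 rect [ 641. -105.] [133. 134.] 6.1 zmax [ 9. 15. 20.] [ 634. -103.   15.] full [array([ 642.5, -118.7]), array([133. , 161.6]), np.float64(5.7)]
```

Emit:
move_arm(
  steps=[
    [0, 0, -7.5, 0.029, -0.031, 0, 0.085],
    [0, 0, -7.5, 0.029, -0.031, 0, 0.085],
    [0, 0, -7.5, 0.029, -0.031, 0, 0.085],
    [0, 0, -7.5, 0.029, -0.031, 0, 0.085],
    [0, 0, -7.5, 0.029, -0.031, 0, 0.085],
  ],
)

```text
clock: 2.5
eef_pos: [336.7, 465.2, 200.0]
tool_rot: [3.141, -0.0, 2.184]
force: [1.1, 1.0, 0.1]
width: 84.9
gripper_force: 0.0
```

Emit:
move_arm(
  steps=[
    [0, 0, -7.5, 0.029, -0.031, 0, 0.085],
    [0, 0, -7.5, 0.029, -0.031, 0, 0.085],
    [0, 0, -7.5, 0.029, -0.031, 0, 0.085],
    [0, 0, -7.5, 0.029, -0.031, 0, 0.085],
    [0, 0, -7.5, 0.029, -0.031, 0, 0.085],
  ],
)

```text
clock: 3.0
eef_pos: [481.7, 310.3, 200.1]
tool_rot: [3.141, -0.001, 1.53]
force: [0.6, 0.7, -0.4]
width: 85.0
gripper_force: 0.0
```

Emit:
move_arm(
  steps=[
    [0, 0, 0, -0.005, -0.0456, -0.007, 0.085],
    [0, 0, 0, -0.005, -0.0456, -0.007, 0.085],
    [0, 0, 0, -0.005, -0.0456, -0.007, 0.085],
    [0, 0, 0, -0.005, -0.0456, -0.007, 0.085],
    [0, 0, 0, -0.005, -0.0456, -0.007, 0.085],
  ],
)

```text
clock: 3.5
eef_pos: [455.6, 81.9, 164.9]
tool_rot: [3.141, -0.0, 1.535]
force: [0.1, -0.2, 0.4]
width: 85.1
gripper_force: 0.0
```

Emit:
move_arm(
  steps=[
    [0, 0, 0, -0.005, -0.0456, -0.007, 0.085],
    [0, 0, 0, -0.005, -0.0456, -0.007, 0.085],
    [0, 0, 0, -0.005, -0.0456, -0.007, 0.085],
    [0, 0, 0, -0.005, -0.0456, -0.007, 0.085],
    [0, 0, 0, -0.005, -0.0456, -0.007, 0.085],
  ],
)

```text
clock: 4.0
eef_pos: [430.7, -146.3, 129.8]
tool_rot: [3.141, -0.0, 1.535]
force: [0.4, 0.2, -0.5]
width: 85.1
gripper_force: 0.0
```

Emit:
move_arm(
  steps=[
    [0, 0, 0, 0, 0.001, -0.04, 0.085],
    [0, 0, 0, 0, 0, -0.04, 0.085],
    [0, 0, 0, 0, 0, -0.03, 0.085],
    [0, 0, 0, 0, 0, -0.02, 0.085],
    [0, 0, 0, 0, 0, 0, 0.085],
  ],
)

```text
clock: 4.5
eef_pos: [428.7, -142.8, -2.2]
tool_rot: [-3.136, -0.002, 1.534]
force: [-0.2, -0.3, 0.4]
width: 85.3
gripper_force: 0.0
```

Emit:
move_arm(
  steps=[
    [0, 0, 0, 0, 0, 0, 0.05],
    [0, 0, 0, 0, 0, 0, 0.05],
    [0, 0, 0, 0, 0, 0, 0.05],
    [0, 0, 0, 0, 0, 0, 0.05],
    [0, 0, 0, 0, 0, 0, 0.05],
  ],
)

```text
clock: 5.0
eef_pos: [431.2, -143.7, 0.4]
tool_rot: [3.14, 0.0, 1.535]
force: [0.8, -0.0, 0.1]
width: 50.0
gripper_force: 0.0
```

Run:
```python
from h import *
a,_=eyes.get_image("top");b,_=eyes.get_image("scene")
x,y=map(int,px("scene",(431,-145,20)));u,v=map(int,px("top",(431,-145,20)))
f=lambda i,x,y:cv2.resize(i[y-65:y+65,x-65:x+65],(400,400),interpolation=cv2.INTER_CUBIC)
cv2.imwrite("pics/g1.png",np.hstack([f(a,u,v),f(b,x,y)]))
print(telemetry.read_state())
```

```text
{'clock': 5.1, 'qpos': array([ 0.15943345,  0.73306715,  0.14808621,  2.20201557, -0.44197685,
        0.23296439,  0.66539895]), 'qd': array([ 0.00278072,  0.00488939,  0.00051878, -0.00070619,  0.00079848,
        0.00088867,  0.00155756]), 'tau': array([-2.48863961e-02, -4.66670823e+01,  2.64244683e+00, -4.84559208e+00,
        3.67460278e-03, -4.95494940e-03, -8.67174349e-04]), 'eef_pos': array([ 4.30946042e+02, -1.43602341e+02,  1.28585051e-01]), 'tool_rot': array([3.14090433e+00, 1.47613766e-04, 1.53494306e+00]), 'force': array([ 0.09484834,  0.62215342, -0.78600952]), 'torque': array([0.04377678, 0.01816801, 0.01467464]), 'gripper_force': 0.0, 'width': 49.95939163398332}
```

View pics/g1.png

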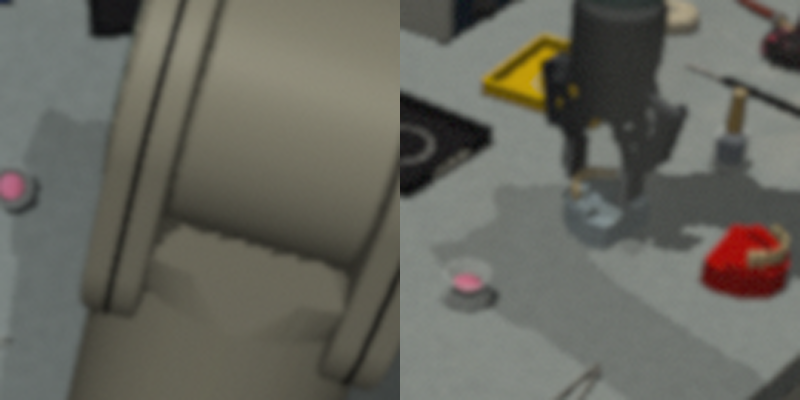

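```bash
cat >> h.py <<'E'
def meas(n,k,lo,hi,save=None):
    im,d=eyes.get_image(n)
    for r in finder.cut_out(n,k)[:3]:
        p=cloud(n,d,r["mask"]); p=p[(p[:,2]>lo)&(p[:,2]<hi)]
        if len(p)<12: continue
        c,s,t=cv2.minAreaRect(p[:,:2].astype(np.float32))
        print(n,k,round(r["confidence"],2),len(p),np.round(c),np.round(s),round(t,1),np.percentile(p[:,2],[2,50,98]).round(),"mean",p.mean(0).round())
    for r in finder.pinpoint(n,k)[:3]: print("  pin",round(r["confidence"],2),w(n,r["location"]).round())
    return im,d
E
python3 - <<'E'
from h import *
im,d=meas("scene","blue_cast_center",8,50)
np.set_printoptions(linewidth=200)
m=np.zeros(d.shape,bool);x,y=map(int,px("scene",(431,-145,20)));m[y-30:y+30,x-30:x+30]=1
hsv=cv2.cvtColor(im,cv2.COLOR_BGR2HSV)
# finger points below z=70 dark pixels
p=cloud("scene",d,m&(hsv[...,2]<80)); q=p[(p[:,2]>10)&(p[:,2]<60)&(abs(p[:,1]+145)<60)&(abs(p[:,0]-431)<90)]
for a in range(10,60,10):
    r=q[(q[:,2]>a)&(q[:,2]<=a+10)]; print(a,len(r),r[:,:2].min(0).round(),r[:,:2].max(0).round(), np.median(r,0).round()) if len(r) else 0
E
```

```text
scene blue_cast_center 0.75 409 [ 426. -138.] [68. 54.] 89.4 [ 9. 24. 40.] mean [ 424. -133.   24.]
scene blue_cast_center 0.65 500 [ 293. -166.] [60. 73.] 7.9 [ 9. 24. 41.] mean [ 291. -159.   25.]
  pin 0.96 [ 291. -167.   23.]
  pin 0.73 [ 426. -146.   19.]
10 37 [ 399. -172.] [ 401. -117.] [ 400. -147.   14.]
20 48 [ 399. -175.] [ 446. -139.] [ 427. -155.   24.]
30 32 [ 399. -171.] [ 457. -131.] [ 442. -153.   33.]
40 47 [ 391. -153.] [ 461. -129.] [ 452. -135.   46.]
50 50 [ 391. -154.] [ 460. -127.] [ 402. -135.   55.]
```

Emit:
move_arm(
  steps=[
    [0, 0, 0, 0, 0, 0, 0.045],
    [0, 0, 0, 0, 0, 0, 0.04],
    [0, 0, 0, 0, 0, 0, 0.04],
  ],
)

```text
clock: 5.55
eef_pos: [430.7, -143.6, -0.2]
tool_rot: [-3.141, -0.0, 1.535]
force: [0.7, 0.7, -0.7]
width: 40.0
gripper_force: 0.0
```

Run:
```python
from h import *
im,d=meas("scene","blue_cast_center",8,50)
x,y=map(int,px("scene",(431,-145,20)))
cv2.imwrite("pics/g2.png",cv2.resize(im[y-40:y+35,x-45:x+45],(720,600),interpolation=cv2.INTER_CUBIC))
```

```text
scene blue_cast_center 0.75 368 [ 426. -140.] [69. 53.] 88.7 [ 9. 23. 38.] mean [ 421. -132.   23.]
scene blue_cast_center 0.56 480 [ 293. -165.] [59. 69.] 6.8 [ 9. 24. 41.] mean [ 291. -158.   24.]
  pin 0.81 [ 289. -167.   20.]
  pin 0.63 [ 426. -147.   19.]
  pin 0.51 [ 607. -321.    4.]
```

View pics/g2.png

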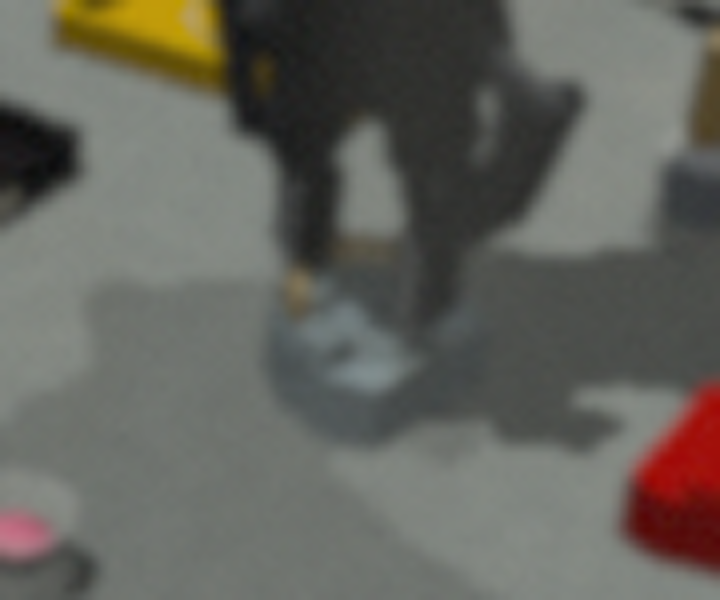

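Run:
```python
from h import *
im,d=eyes.get_image("scene")
x,y=map(int,px("scene",(431,-145,20)))
for cx,r in((435,range(200,440,16)),(310,range(150,330,16))):
  for cy in r:
    u,v=x-45+cx//8,y-40+cy//8; m=np.zeros(d.shape,bool);m[v,u]=1
    print(cx,cy,im[v,u],cloud("scene",d,m).round())
print(telemetry.read_state()["qpos"])
```

```text
435 200 [48 51 50] [[ 399. -132.   87.]]
435 216 [46 49 48] [[ 399. -133.   80.]]
435 232 [49 50 51] [[ 397. -131.   76.]]
435 248 [50 52 50] [[ 398. -134.   68.]]
435 264 [47 48 47] [[ 397. -133.   64.]]
435 280 [46 48 48] [[ 397. -135.   56.]]
435 296 [51 51 51] [[ 398. -137.   49.]]
435 312 [59 61 59] [[ 398. -139.   42.]]
435 328 [75 76 72] [[ 409. -157.   22.]]
435 344 [75 77 73] [[ 402. -146.   25.]]
435 360 [72 74 68] [[ 400. -145.   20.]]
435 376 [71 72 66] [[ 400. -146.   13.]]
435 392 [73 73 68] [[ 398. -144.    8.]]
435 408 [74 77 72] [[ 400. -148.   -1.]]
435 424 [103 108 104] [[ 395. -142.   -2.]]
310 150 [34 35 36] [[ 449. -131.   86.]]
310 166 [35 37 36] [[ 452. -136.   77.]]
310 182 [39 42 40] [[ 453. -139.   69.]]
310 198 [41 42 43] [[ 451. -137.   65.]]
310 214 [33 35 34] [[ 451. -138.   58.]]
310 230 [35 38 38] [[ 452. -139.   52.]]
310 246 [36 38 36] [[ 450. -138.   47.]]
310 262 [43 47 50] [[ 450. -139.   40.]]
310 278 [74 88 94] [[ 450. -139.   34.]]
310 294 [ 95 110 113] [[ 447. -136.   30.]]
310 310 [79 90 93] [[ 435. -120.   37.]]
310 326 [110 112 105] [[ 433. -118.   32.]]
[ 0.15967324  0.73379326  0.14795867  2.20204611 -0.44203021  0.23296688
  0.66542816]
```

Emit:
move_arm(
  steps=[
    [0, 0, 0, 0, 0, 0.03, 0.08],
    [0, 0, 0, 0, 0, 0.04, 0.085],
    [0, 0, 0, 0, 0, 0.03, 0.085],
    [0, 0, 0, 0, 0, 0, 0.02],
    [0, 0, 0, 0, 0, 0, 0.02],
  ],
)

```text
clock: 6.25
eef_pos: [431.0, -143.4, 100.1]
tool_rot: [3.14, 0.0, 1.535]
force: [0.0, -0.1, 0.6]
width: 58.1
gripper_force: 0.0
```

Emit:
move_arm(
  steps=[
    [0, 0, 0, 0, 0, 0, 0.0],
    [0, 0, 0, 0, 0, 0, 0.0],
    [0, 0, 0, 0, 0, 0, 0.0],
    [0, 0, 0, 0, 0, 0, 0.0],
  ],
)

```text
clock: 6.65
eef_pos: [430.3, -143.6, 99.2]
tool_rot: [-3.14, -0.0, 1.535]
force: [-0.3, -0.1, 0.8]
width: 0.0
gripper_force: 0.0
```

Run:
```python
from h import *
im,d=meas("scene","blue_cast_center",8,50)
s=telemetry.read_state();print(s["eef_pos"],s["width"],s["qpos"])
x,y=map(int,px("scene",(431,-145,100)))
m=np.zeros(d.shape,bool);m[y-70:y+50,x-45:x+45]=1
p=cloud("scene",d,m);p=p[(np.hypot(p[:,0]-431,p[:,1]+144)<50)&(p[:,2]>50)]
for z in range(50,230,10):
    q=p[(p[:,2]>=z)&(p[:,2]<z+10)]
    if len(q): print(z,len(q),q.min(0).round(),q.max(0).round())
cv2.imwrite("pics/g3.png",cv2.resize(im[y-50:y+55,x-60:x+60],(685,600),interpolation=cv2.INTER_CUBIC))
```

```text
scene blue_cast_center 0.79 491 [ 293. -168.] [59. 73.] 10.1 [ 9. 24. 41.] mean [ 290. -159.   25.]
  pin 0.93 [ 427. -144.   20.]
  pin 0.84 [ 289. -170.   23.]
[ 430.53849434 -143.63062226   99.56685898] 0.3692864355036887 [ 0.03373885  0.54439334  0.32470892  2.15169966 -0.35454208  0.49587207
  0.59276664]
130 25 [ 418. -145.  131.] [ 442. -129.  140.]
140 42 [ 416. -146.  140.] [ 444. -127.  150.]
150 51 [ 416. -149.  150.] [ 445. -128.  160.]
160 37 [ 416. -147.  160.] [ 441. -129.  170.]
170 62 [ 398. -148.  170.] [ 463. -126.  180.]
180 115 [ 390. -153.  180.] [ 469. -126.  190.]
190 121 [ 383. -160.  190.] [ 478. -122.  200.]
200 117 [ 383. -157.  200.] [ 478. -123.  210.]
210 118 [ 384. -145.  210.] [ 480. -123.  220.]
220 125 [ 382. -147.  220.] [ 480. -120.  230.]
```

View pics/g3.png

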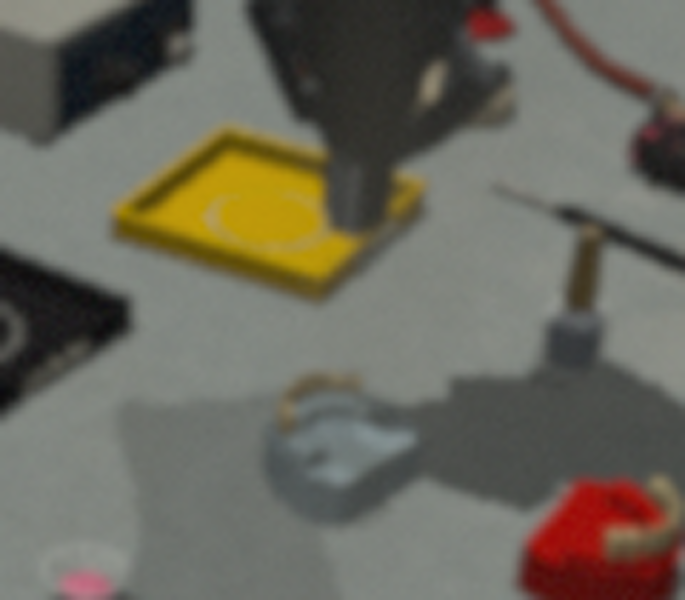

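The shut fingertips show at z≈130 while the state says 99.6, so the tool's real height is about 30 mm above the reading. The fingers closed above the cast, which did not move. I'll go down that much further, in checked steps.

Emit:
move_arm(
  steps=[
    [0, 0, 0, 0, 0, 0, 0.085],
    [0, 0, 0, 0, 0, 0, 0.085],
    [0, 0, 0, 0, 0, -0.03, 0.085],
    [0, 0, 0, 0, 0, -0.03, 0.085],
    [0, 0, 0, 0, 0, -0.03, 0.085],
  ],
)

```text
clock: 7.3
eef_pos: [431.3, -143.6, 9.1]
tool_rot: [3.14, 0.0, 1.535]
force: [0.2, -0.2, -0.3]
width: 72.3
gripper_force: 0.0
```

Emit:
move_arm(
  steps=[
    [0, 0, 0, 0, 0, -0.01, 0.085],
    [0, 0, 0, 0, 0, -0.01, 0.085],
    [0, 0, 0, 0, 0, -0.005, 0.085],
    [0, 0, 0, 0, 0, 0, 0.085],
  ],
)

```text
clock: 7.7
eef_pos: [430.3, -143.5, -15.9]
tool_rot: [-3.14, 0.0, 1.534]
force: [-0.2, -0.2, -0.7]
width: 85.0
gripper_force: 0.0
```

Run:
```python
from h import *
s=telemetry.read_state();print(s["eef_pos"],s["tool_rot"],s["width"],s["qpos"],s["force"])
im,d=eyes.get_image("scene")
x,y=map(int,px("scene",(431,-145,20)))
cv2.imwrite("pics/g4.png",cv2.resize(im[y-40:y+35,x-45:x+45],(720,600),interpolation=cv2.INTER_CUBIC))
```

```text
[ 430.33401372 -143.51607069  -15.86408945] [-3.14024217e+00  1.60991827e-04  1.53448810e+00] 84.96211379152004 [ 0.10517854  0.77742185  0.22951714  2.20649123 -0.75465055  0.23442157
  0.97490322] [-0.16920939 -0.24980714 -0.6860485 ]
```

View pics/g4.png

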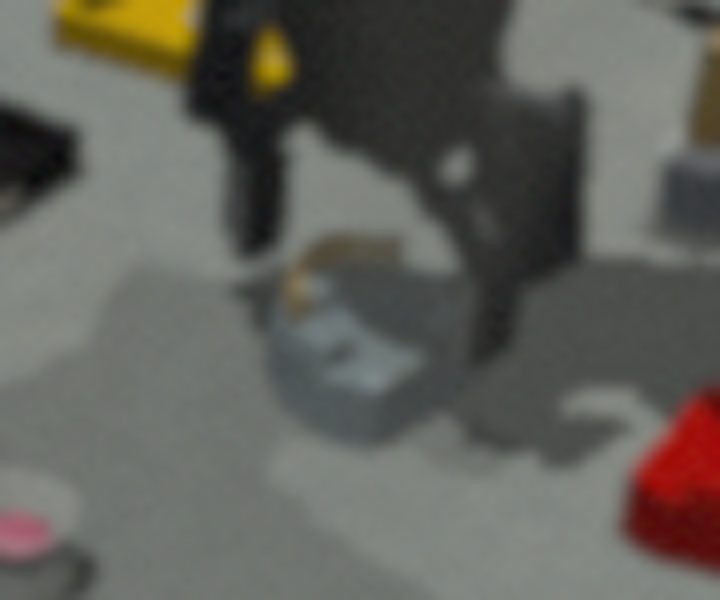

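The fingers now stand either side of the cast (tips at about (260,245) and (490,350)), still about 25 mm up. Next I go down the rest and close.

Emit:
move_arm(
  steps=[
    [0, 0, 0, 0, 0, -0.006, 0.085],
    [0, 0, 0, 0, 0, -0.006, 0.085],
    [0, 0, 0, 0, 0, -0.002, 0.085],
    [0, 0, 0, 0, 0, 0, 0.085],
  ],
)

```text
clock: 8.15
eef_pos: [430.8, -143.5, -29.1]
tool_rot: [3.142, -0.0, 1.535]
force: [0.9, -0.1, -0.2]
width: 84.8
gripper_force: 0.0
```

Emit:
move_arm(
  steps=[
    [0, 0, 0, 0, 0, 0, 0.05],
    [0, 0, 0, 0, 0, 0, 0.05],
    [0, 0, 0, 0, 0, 0, 0.05],
    [0, 0, 0, 0, 0, 0, 0.05],
    [0, 0, 0, 0, 0, 0, 0.05],
  ],
)

```text
clock: 8.65
eef_pos: [430.7, -143.7, -28.3]
tool_rot: [3.141, -0.0, 1.535]
force: [-1.6, 0.1, 8.3]
width: 58.6
gripper_force: 62.6
```

Emit:
move_arm(
  steps=[
    [0, 0, 0, 0, 0, 0.01, 0.05],
    [0, 0, 0, 0, 0, 0.02, 0.05],
    [0, 0, 0, 0, 0, 0.03, 0.05],
    [0, 0, 0, 0, 0, 0.03, 0.05],
    [0, 0, 0, 0, 0, 0.0, 0.05],
  ],
)

```text
clock: 9.15
eef_pos: [432.5, -144.5, 63.5]
tool_rot: [3.137, 0.002, 1.535]
force: [0.9, -0.2, -1.2]
width: 58.3
gripper_force: 65.3
```

Run:
```python
from h import *
im,d=meas("scene","blue_cast_center",40,150)
s=telemetry.read_state();print(s["eef_pos"],s["width"],s["force"],s["gripper_force"])
x,y=map(int,px("scene",(431,-145,100)))
cv2.imwrite("pics/g5.png",cv2.resize(im[y-50:y+55,x-60:x+60],(685,600),interpolation=cv2.INTER_CUBIC))
```

```text
scene blue_cast_center 0.88 24 [ 278. -169.] [20. 49.] 11.2 [40. 41. 43.] mean [ 277. -168.   41.]
scene blue_cast_center 0.79 424 [ 432. -132.] [47. 68.] 35.9 [ 94. 115. 132.] mean [ 429. -129.  114.]
  pin 0.89 [ 290. -167.   21.]
  pin 0.79 [ 429. -147.  112.]
[ 430.45060726 -143.01819927   60.41443409] 58.41380463442741 [-0.39292851  0.77772305 -1.77423912] 65.30288749600004
```

View pics/g5.png

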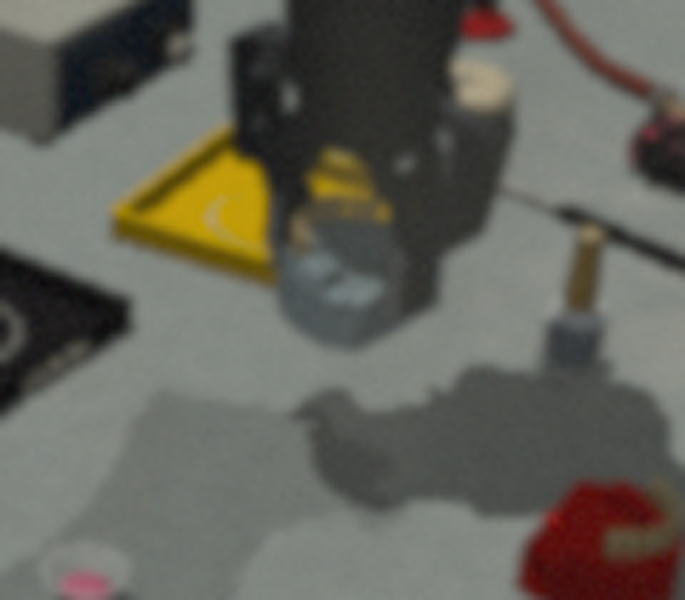

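Emit:
move_arm(
  steps=[
    [0, 0, 1, 0.02, 0.021, 0, 0.05],
    [0, 0, 1, 0.03, 0.031, 0, 0.05],
    [0, 0, 1, 0.03, 0.031, 0, 0.05],
    [0, 0, 1, 0.03, 0.031, 0, 0.05],
    [0, 0, 1, 0.03, 0.031, 0, 0.05],
  ],
)

```text
clock: 9.8
eef_pos: [570.5, 3.0, 59.0]
tool_rot: [-3.139, -0.0, 1.622]
force: [0.6, -0.5, -1.3]
width: 58.7
gripper_force: 65.3
```

Emit:
move_arm(
  steps=[
    [0, 0, 1, 0.03, 0.031, 0, 0.05],
    [0, 0, 1, 0.03, 0.031, 0, 0.05],
    [0, 0, 1, 0.03, 0.031, 0, 0.05],
    [0, 0, 0, 0, 0, 0, 0.05],
    [0, 0, 0, 0, 0, 0, 0.05],
  ],
)

```text
clock: 10.3
eef_pos: [659.5, 95.1, 58.2]
tool_rot: [-3.138, -0.0, 1.676]
force: [-0.6, -1.2, -1.8]
width: 58.2
gripper_force: 65.4
```

Run:
```python
from h import *
im,d=meas("scene","blue_cast_center",60,150)
s=telemetry.read_state();print(s["eef_pos"],s["tool_rot"],s["width"],s["force"],s["qpos"])
```

```text
scene blue_cast_center 0.72 365 [648. 102.] [59. 62.] 21.5 [ 88. 109. 123.] mean [648. 108. 107.]
  pin 0.98 [662.  94. 107.]
  pin 0.78 [ 292. -166.   18.]
[659.24920583  92.3288379   59.86459981] [-3.13910560e+00  6.08682317e-04  1.67142936e+00] 58.61360682941074 [-0.42610102 -0.32415947 -2.01576198] [-0.53900663  0.91501145  0.66199948  1.59193547 -0.68272234  0.88094391
  0.48419803]
```

Emit:
move_arm(
  steps=[
    [0, 0, 0, 0, 0, -0.02, 0.05],
    [0, 0, 0, 0, 0, -0.03, 0.05],
    [0, 0, 0, 0, 0, -0.02, 0.05],
    [0, 0, 0, 0, 0, -0.006, 0.05],
    [0, 0, 0, 0, 0, 0, 0.05],
  ],
)

```text
clock: 10.95
eef_pos: [659.7, 93.2, -15.8]
tool_rot: [-3.14, 0.0, 1.673]
force: [-0.3, -0.2, -1.4]
width: 58.2
gripper_force: 65.3
```

Emit:
move_arm(
  steps=[
    [0, 0, 0, 0, 0, -0.003, 0.05],
    [0, 0, 0, 0, 0, -0.002, 0.05],
    [0, 0, 0, 0, 0, 0, 0.05],
    [0, 0, 0, 0, 0, 0, 0.05],
  ],
)

```text
clock: 11.35
eef_pos: [661.0, 94.5, -19.6]
tool_rot: [3.141, -0.0, 1.675]
force: [-0.3, -0.3, -1.0]
width: 58.4
gripper_force: 65.3
```

Emit:
move_arm(
  steps=[
    [0, 0, 0, 0, 0, -0.002, 0.05],
    [0, 0, 0, 0, 0, 0, 0.05],
    [0, 0, 0, 0, 0, 0, 0.05],
  ],
)

```text
clock: 11.65
eef_pos: [660.6, 94.4, -22.2]
tool_rot: [-3.141, -0.0, 1.674]
force: [0.4, 0.4, -1.3]
width: 58.2
gripper_force: 65.3
```

Emit:
move_arm(
  steps=[
    [0, 0, 0, 0, 0, -0.0015, 0.05],
    [0, 0, 0, 0, 0, 0, 0.05],
  ],
)

```text
clock: 11.85
eef_pos: [660.5, 94.4, -23.9]
tool_rot: [-3.141, -0.0, 1.674]
force: [-0.1, 0.2, -1.7]
width: 58.2
gripper_force: 65.3
```

Emit:
move_arm(
  steps=[
    [0, 0, 0, 0, 0, -0.001, 0.05],
    [0, 0, 0, 0, 0, 0, 0.05],
  ],
)

```text
clock: 12.05
eef_pos: [660.6, 94.4, -24.9]
tool_rot: [-3.141, -0.0, 1.674]
force: [-0.3, -0.2, -2.1]
width: 58.5
gripper_force: 65.3
```

Emit:
move_arm(
  steps=[
    [0, 0, 0, 0, 0, -0.001, 0.05],
    [0, 0, 0, 0, 0, 0, 0.05],
  ],
)

```text
clock: 12.25
eef_pos: [660.8, 94.4, -25.1]
tool_rot: [3.141, -0.0, 1.674]
force: [-1.7, 0.2, 4.2]
width: 58.3
gripper_force: 66.0
```

Emit:
move_arm(
  steps=[
    [0, 0, 0, 0, 0, -0.001, 0.05],
    [0, 0, 0, 0, 0, 0, 0.05],
  ],
)

```text
clock: 12.45
eef_pos: [660.7, 94.4, -25.2]
tool_rot: [3.141, -0.001, 1.674]
force: [-4.5, 0.5, 10.4]
width: 58.6
gripper_force: 67.0
```

Emit:
move_arm(
  steps=[
    [0, 0, 0, 0, 0, 0.001, 0.05],
    [0, 0, 0, 0, 0, 0, 0.062],
    [0, 0, 0, 0, 0, 0, 0.074],
    [0, 0, 0, 0, 0, 0, 0.074],
  ],
)

```text
clock: 12.85
eef_pos: [660.8, 94.4, -25.9]
tool_rot: [3.142, 0.0, 1.674]
force: [-0.2, 0.5, 0.3]
width: 74.0
gripper_force: 0.0
```

Emit:
move_arm(
  steps=[
    [0, 0, 0, 0, 0, 0.01, 0.074],
    [0, 0, 0, 0, 0, 0.02, 0.074],
    [0, 0, 0, 0, 0, 0.04, 0.074],
    [0, 0, 0, 0, 0, 0.045, 0.085],
    [0, 0, 0, 0, 0, 0.0, 0.085],
  ],
)

```text
clock: 13.35
eef_pos: [665.7, 93.4, 96.7]
tool_rot: [3.129, 0.001, 1.674]
force: [0.5, -0.5, -0.4]
width: 84.5
gripper_force: 0.0
```

Run:
```python
from h import *
im,d=meas("scene","blue_cast_center",15,60)
s=telemetry.read_state();print(s["eef_pos"],s["tool_rot"],s["width"],s["force"])
meas("scene","yellow_cast_center",8,50)
```

```text
scene blue_cast_center 0.76 462 [657.  95.] [57. 71.] 10.2 [16. 27. 44.] mean [654.  97.  29.]
scene blue_cast_center 0.71 418 [ 294. -167.] [58. 72.] 13.6 [16. 25. 41.] mean [ 292. -161.   27.]
  pin 0.97 [658.  95.  25.]
  pin 0.62 [ 289. -169.   20.]
[660.52186233  94.74698102  89.68687361] [ 3.14136091e+00 -6.40818193e-04  1.67456099e+00] 85.30069603459908 [ 0.13288896 -0.48266864 -0.60160882]
scene yellow_cast_center 0.73 695 [450. 149.] [57. 74.] 3.3 [ 9. 23. 38.] mean [444. 153.  24.]
  pin 0.86 [453. 148.  23.]
```

Emit:
move_arm(
  steps=[
    [0, 0, 0, -0.02, 0.005, 0, 0.085],
    [0, 0, 0, -0.04, 0.011, 0, 0.085],
    [0, 0, 0, -0.04, 0.011, 0, 0.085],
    [0, 0, 0, -0.04, 0.011, 0, 0.085],
    [0, 0, 0, -0.04, 0.011, 0, 0.085],
  ],
)

```text
clock: 14.15
eef_pos: [478.4, 143.4, 88.5]
tool_rot: [-3.14, 0.001, 1.674]
force: [-0.4, 0.3, -0.8]
width: 85.3
gripper_force: 0.0
```

Emit:
move_arm(
  steps=[
    [0, 0, -1, -0.0265, 0.0065, 0, 0.085],
    [0, 0, 0, 0, 0, -0.03, 0.085],
    [0, 0, 0, 0, 0, -0.035, 0.085],
    [0, 0, 0, 0, 0, -0.015, 0.085],
    [0, 0, 0, 0, 0, 0, 0.085],
  ],
)

```text
clock: 14.65
eef_pos: [452.1, 149.2, 7.0]
tool_rot: [-3.136, 0.001, 1.656]
force: [0.4, -0.1, 1.0]
width: 84.9
gripper_force: 0.0
```

Emit:
move_arm(
  steps=[
    [0, 0, 0, 0, 0, -0.01, 0.085],
    [0, 0, 0, 0, 0, -0.01, 0.085],
    [0, 0, 0, 0, 0, 0, 0.085],
  ],
)

```text
clock: 14.95
eef_pos: [453.8, 149.9, -11.4]
tool_rot: [-3.141, -0.0, 1.657]
force: [0.5, -0.5, -0.1]
width: 84.9
gripper_force: 0.0
```

Emit:
move_arm(
  steps=[
    [0, 0, 0, 0, 0, -0.01, 0.085],
    [0, 0, 0, 0, 0, -0.005, 0.085],
    [0, 0, 0, 0, 0, 0, 0.085],
  ],
)

```text
clock: 15.25
eef_pos: [453.8, 149.9, -26.2]
tool_rot: [-3.141, -0.0, 1.657]
force: [-0.2, -0.1, 0.7]
width: 85.0
gripper_force: 0.0
```

Emit:
move_arm(
  steps=[
    [0, 0, 0, 0, 0, 0, 0.05],
    [0, 0, 0, 0, 0, 0, 0.05],
    [0, 0, 0, 0, 0, 0, 0.05],
    [0, 0, 0, 0, 0, 0, 0.05],
    [0, 0, 0, 0, 0, 0, 0.05],
  ],
)

```text
clock: 15.75
eef_pos: [454.0, 149.9, -24.8]
tool_rot: [3.141, -0.001, 1.657]
force: [-2.4, -0.2, 8.4]
width: 57.9
gripper_force: 62.2
```

Emit:
move_arm(
  steps=[
    [0, 0, 0, 0, 0, 0.01, 0.05],
    [0, 0, 0, 0, 0, 0.02, 0.05],
    [0, 0, 0, 0, 0, 0.03, 0.05],
    [0, 0, 0, 0, 0, 0.03, 0.05],
    [0, 0, 0, 0, 0, 0.0, 0.05],
  ],
)

```text
clock: 16.25
eef_pos: [456.5, 150.4, 67.6]
tool_rot: [3.136, -0.001, 1.657]
force: [0.4, -0.5, -2.1]
width: 57.5
gripper_force: 64.9
```

Emit:
move_arm(
  steps=[
    [0, 0, 0.5, 0.007, -0.019, 0, 0.05],
    [0, 0, 0.5, 0.013, -0.039, 0, 0.05],
    [0, 0, 0.5, 0.013, -0.039, 0, 0.05],
    [0, 0, 0.5, 0.013, -0.039, 0, 0.05],
    [0, 0, 0.5, 0.013, -0.039, 0, 0.05],
  ],
)

```text
clock: 16.75
eef_pos: [513.0, -26.2, 63.8]
tool_rot: [-3.141, -0.001, 1.701]
force: [1.1, 0.2, -1.7]
width: 57.4
gripper_force: 64.8
```

Emit:
move_arm(
  steps=[
    [0, 0, 0.5, 0.013, -0.039, 0, 0.05],
    [0, 0, 0.5, 0.013, -0.039, 0, 0.05],
    [0, 0, 0.5, 0.013, -0.039, 0, 0.05],
    [0, 0, 0.5, 0.013, -0.039, 0, 0.05],
    [0, 0, 0.5, 0.013, -0.039, 0, 0.05],
  ],
)

```text
clock: 17.25
eef_pos: [578.0, -221.1, 63.4]
tool_rot: [-3.141, -0.001, 1.745]
force: [1.3, 0.1, -2.1]
width: 57.3
gripper_force: 64.8
```

Emit:
move_arm(
  steps=[
    [0, 0, 0.5, 0.013, -0.039, 0, 0.05],
    [0, 0, 0.5, 0.013, -0.039, 0, 0.05],
    [0, 0, 0.5, 0.004, -0.02, 0, 0.05],
    [0, 0, 0, 0, 0, 0, 0.05],
    [0, 0, 0, 0, 0, 0, 0.05],
  ],
)

```text
clock: 17.75
eef_pos: [607.3, -317.5, 63.1]
tool_rot: [-3.14, -0.002, 1.769]
force: [-0.3, 0.1, -2.3]
width: 57.4
gripper_force: 64.9
```

Run:
```python
from h import *
im,d=meas("scene","yellow_cast_center",60,150)
for n in("scene",):
  for r in finder.pinpoint(n,"yellow_tray")[:2]: print(r["confidence"],w(n,r["location"]))
s=telemetry.read_state();print(s["eef_pos"],s["tool_rot"],s["width"],s["force"],s["qpos"])
```

```text
scene yellow_cast_center 0.56 309 [ 603. -312.] [55. 66.] 9.3 [ 88. 109. 125.] mean [ 600. -304.  108.]
  pin 0.63 [ 609. -317.  110.]
0.64 [ 603.64559553 -323.67880733    5.26101446]
[ 608.37566614 -315.97004189   63.94349434] [-3.14145664e+00 -1.74013994e-03  1.77210388e+00] 57.64434413810085 [ 0.21469142  0.18644467 -1.95571347] [ 0.13062743  0.90868454  0.58039299  1.52735294 -0.59303562  0.88800206
  1.11781446]
```

Emit:
move_arm(
  steps=[
    [0, 0, 0, 0, -0.001, -0.02, 0.05],
    [0, 0, 0, 0, -0.001, -0.03, 0.05],
    [0, 0, 0, 0, 0, -0.02, 0.05],
    [0, 0, 0, 0, 0, -0.01, 0.05],
    [0, 0, 0, 0, 0, 0, 0.05],
  ],
)

```text
clock: 18.45
eef_pos: [607.5, -318.6, -17.1]
tool_rot: [-3.14, -0.002, 1.771]
force: [0.1, 0.1, -1.7]
width: 57.5
gripper_force: 64.8
```

Emit:
move_arm(
  steps=[
    [0, 0, 0, 0, 0, -0.002, 0.05],
    [0, 0, 0, 0, 0, 0, 0.05],
  ],
)

```text
clock: 18.65
eef_pos: [609.0, -320.4, -16.5]
tool_rot: [3.14, 0.001, 1.771]
force: [-0.8, -0.0, -1.6]
width: 57.8
gripper_force: 64.8
```

Emit:
move_arm(
  steps=[
    [0, 0, 0, 0, 0, -0.001, 0.05],
    [0, 0, 0, 0, 0, 0, 0.05],
  ],
)

```text
clock: 18.85
eef_pos: [608.6, -320.2, -18.0]
tool_rot: [3.141, 0.0, 1.77]
force: [-0.1, 0.1, -1.6]
width: 57.6
gripper_force: 64.8
```

Emit:
move_arm(
  steps=[
    [0, 0, 0, 0, 0, -0.001, 0.05],
    [0, 0, 0, 0, 0, 0, 0.05],
  ],
)

```text
clock: 19.05
eef_pos: [608.2, -320.0, -19.6]
tool_rot: [3.142, -0.0, 1.77]
force: [-0.3, -0.3, -1.6]
width: 57.9
gripper_force: 64.8
```

Emit:
move_arm(
  steps=[
    [0, 0, 0, 0, 0.001, -0.001, 0.05],
    [0, 0, 0, 0, 0, 0, 0.05],
  ],
)

```text
clock: 19.25
eef_pos: [608.1, -318.7, -20.9]
tool_rot: [-3.141, -0.001, 1.771]
force: [0.3, -0.3, -2.3]
width: 57.9
gripper_force: 64.8
```

Emit:
move_arm(
  steps=[
    [0, 0, 0, 0, 0, -0.001, 0.05],
    [0, 0, 0, 0, 0, 0, 0.05],
  ],
)

```text
clock: 19.45
eef_pos: [608.3, -319.0, -21.6]
tool_rot: [3.141, -0.0, 1.77]
force: [-0.3, 0.2, -0.1]
width: 57.7
gripper_force: 65.0
```

Emit:
move_arm(
  steps=[
    [0, 0, 0, 0, 0, -0.0007, 0.05],
    [0, 0, 0, 0, 0, 0, 0.05],
  ],
)

```text
clock: 19.65
eef_pos: [608.3, -319.0, -21.7]
tool_rot: [3.141, -0.0, 1.77]
force: [-1.4, 1.3, 4.2]
width: 57.7
gripper_force: 65.7
```

Emit:
move_arm(
  steps=[
    [0, 0, 0, 0, 0, 0.0005, 0.05],
    [0, 0, 0, 0, 0, 0, 0.062],
    [0, 0, 0, 0, 0, 0, 0.074],
    [0, 0, 0, 0, 0, 0, 0.074],
  ],
)

```text
clock: 20.05
eef_pos: [608.2, -319.3, -22.0]
tool_rot: [3.142, 0.0, 1.77]
force: [0.1, 0.2, -0.3]
width: 73.9
gripper_force: 0.0
```

Emit:
move_arm(
  steps=[
    [0, 0, 0, 0, 0, 0.01, 0.074],
    [0, 0, 0, 0, 0, 0.02, 0.074],
    [0, 0, 0, 0, 0, 0.04, 0.074],
    [0, 0, 0, 0, 0, 0.045, 0.074],
    [0, 0, 0, 0, 0, 0.0, 0.074],
  ],
)

```text
clock: 20.55
eef_pos: [611.9, -322.8, 100.8]
tool_rot: [3.133, 0.009, 1.77]
force: [0.4, -0.9, 1.1]
width: 74.1
gripper_force: 0.0
```

Run:
```python
from h import *
meas("scene","yellow_cast_center",15,60)
meas("scene","felt_cone_center",4,60)
s=telemetry.read_state();print(s["eef_pos"],s["tool_rot"],s["width"],s["force"])
```

```text
scene yellow_cast_center 0.66 278 [ 602. -307.] [54. 98.] 7.2 [16. 26. 41.] mean [ 602. -314.   28.]
  pin 0.77 [ 610. -318.   27.]
scene felt_cone_center 0.82 426 [412. 319.] [40. 27.] 57.0 [ 5. 26. 50.] mean [409. 320.  26.]
  pin 0.88 [420. 315.  24.]
  pin 0.28 [619. 305.   5.]
[ 607.39199499 -318.31457066   91.71244728] [-3.13976341e+00 -1.85953154e-03  1.77038638e+00] 73.9415132557782 [0.06440795 0.33905664 0.4395907 ]
```

Emit:
move_arm(
  steps=[
    [0, 0, -0.5, -0.0065, 0.021, 0, 0.074],
    [0, 0, -0.5, -0.013, 0.043, 0, 0.074],
    [0, 0, -0.5, -0.013, 0.043, 0, 0.074],
    [0, 0, -0.5, -0.013, 0.043, 0, 0.074],
    [0, 0, -0.5, -0.013, 0.043, 0, 0.074],
  ],
)

```text
clock: 21.35
eef_pos: [548.3, -124.4, 92.1]
tool_rot: [-3.14, -0.001, 1.726]
force: [0.3, 1.5, -0.5]
width: 73.9
gripper_force: 0.0
```

Emit:
move_arm(
  steps=[
    [0, 0, -0.5, -0.013, 0.043, 0, 0.074],
    [0, 0, -0.5, -0.013, 0.043, 0, 0.074],
    [0, 0, 0, -0.013, 0.043, 0, 0.074],
    [0, 0, 0, -0.013, 0.043, 0, 0.074],
    [0, 0, 0, -0.013, 0.043, 0, 0.074],
  ],
)

```text
clock: 21.85
eef_pos: [483.4, 90.4, 92.4]
tool_rot: [-3.14, 0.0, 1.709]
force: [0.7, -0.1, 0.1]
width: 74.1
gripper_force: 0.0
```

Emit:
move_arm(
  steps=[
    [0, 0, 0, -0.013, 0.043, 0, 0.074],
    [0, 0, 0, -0.013, 0.043, 0, 0.074],
    [0, 0, 0, -0.013, 0.043, 0, 0.074],
    [0, 0, 0, -0.013, 0.043, 0, 0.074],
    [0, 0, 0, -0.013, 0.043, 0, 0.074],
  ],
)

```text
clock: 22.35
eef_pos: [418.4, 305.3, 92.3]
tool_rot: [-3.14, 0.001, 1.709]
force: [0.7, 0.5, 0.3]
width: 74.0
gripper_force: 0.0
```

Emit:
move_arm(
  steps=[
    [0, 0, 0, -0.0025, 0.01, 0, 0.074],
    [0, 0, 0, 0, 0, 0, 0.074],
    [0, 0, 0, 0, 0, 0, 0.074],
  ],
)

```text
clock: 22.65
eef_pos: [417.5, 312.2, 92.8]
tool_rot: [-3.141, 0.002, 1.708]
force: [-0.1, -1.6, 0.5]
width: 73.8
gripper_force: 0.0
```

Run:
```python
from h import *
s=telemetry.read_state();print(s["eef_pos"],s["tool_rot"],s["width"],s["qpos"])
im,d=meas("scene","felt_cone_center",4,60)
x,y=map(int,px("scene",(417,314,60)))
cv2.imwrite("pics/c1.png",cv2.resize(im[y-60:y+60,x-80:x+80],(800,600),interpolation=cv2.INTER_CUBIC))
```

```text
[417.450517   312.21224779  92.75174103] [-3.14132538e+00  1.82095415e-03  1.70804608e+00] 73.81603828120255 [-1.1500286   0.718331    0.71622924  1.98796681 -0.72269786  0.70914525
  0.1576156 ]
scene felt_cone_center 0.73 400 [409. 318.] [39. 24.] 63.2 [ 5. 25. 50.] mean [409. 319.  26.]
  pin 0.93 [418. 313.  25.]
```

View pics/c1.png

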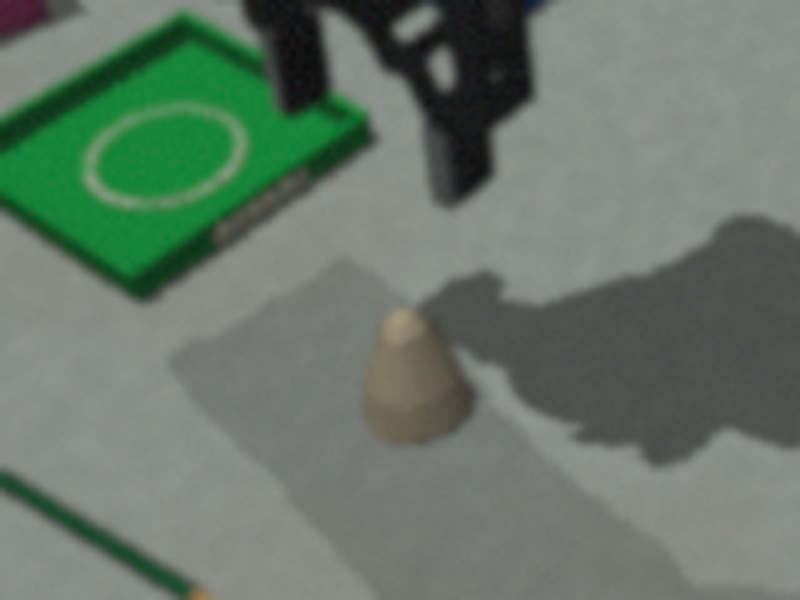

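Cone stands at (415,375) in the crop with the fingers above and to each side of it; they line up.

Emit:
move_arm(
  steps=[
    [0, 0, 0, 0, 0.001, -0.03, 0.074],
    [0, 0, 0, 0, 0, -0.04, 0.074],
    [0, 0, 0, 0, 0, -0.02, 0.074],
    [0, 0, 0, 0, 0, -0.015, 0.074],
    [0, 0, 0, 0, 0, 0, 0.074],
  ],
)

```text
clock: 23.3
eef_pos: [416.8, 312.7, -13.4]
tool_rot: [-3.139, 0.002, 1.706]
force: [-0.9, -0.6, 0.3]
width: 74.2
gripper_force: 0.0
```

Emit:
move_arm(
  steps=[
    [0, 0, 0, 0, 0, -0.006, 0.074],
    [0, 0, 0, 0, 0, -0.006, 0.074],
    [0, 0, 0, 0, 0, 0, 0.074],
  ],
)

```text
clock: 23.6
eef_pos: [417.3, 314.8, -23.9]
tool_rot: [3.142, -0.0, 1.709]
force: [-0.6, -0.3, -0.6]
width: 74.2
gripper_force: 0.0
```

Emit:
move_arm(
  steps=[
    [0, 0, 0, 0, 0, 0, 0.025],
    [0, 0, 0, 0, 0, 0, 0.025],
    [0, 0, 0, 0, 0, 0, 0.025],
    [0, 0, 0, 0, 0, 0, 0.025],
    [0, 0, 0, 0, 0, 0, 0.025],
  ],
)

```text
clock: 24.1
eef_pos: [417.4, 315.2, -23.0]
tool_rot: [3.141, -0.001, 1.709]
force: [-2.3, -0.8, 6.7]
width: 33.5
gripper_force: 57.5
```

Emit:
move_arm(
  steps=[
    [0, 0, 0, 0, 0, 0.01, 0.025],
    [0, 0, 0, 0, 0, 0.02, 0.025],
    [0, 0, 0, 0, 0, 0.03, 0.025],
    [0, 0, 0, 0, 0, 0.02, 0.025],
    [0, 0, 0, 0, 0, 0.0, 0.025],
  ],
)

```text
clock: 24.6
eef_pos: [418.9, 315.9, 59.0]
tool_rot: [3.137, -0.002, 1.709]
force: [1.1, 0.5, 0.7]
width: 33.9
gripper_force: 57.5
```

Emit:
move_arm(
  steps=[
    [0, 0, 0, 0.02, -0.001, 0, 0.025],
    [0, 0, 0, 0.04, -0.002, 0, 0.025],
    [0, 0, 0, 0.04, -0.002, 0, 0.025],
    [0, 0, 0, 0.04, -0.002, 0, 0.025],
    [0, 0, 0, 0.04, -0.001, 0, 0.025],
  ],
)

```text
clock: 25.1
eef_pos: [598.0, 306.6, 55.5]
tool_rot: [-3.14, 0.0, 1.709]
force: [0.2, 0.5, -0.7]
width: 33.5
gripper_force: 57.5
```

Emit:
move_arm(
  steps=[
    [0, 0, 0, 0.021, -0.001, 0, 0.025],
    [0, 0, 0, 0, 0, 0, 0.025],
    [0, 0, 0, 0, 0, 0, 0.025],
    [0, 0, 0, 0, 0, 0, 0.025],
  ],
)

```text
clock: 25.5
eef_pos: [616.3, 306.4, 55.5]
tool_rot: [-3.139, -0.0, 1.71]
force: [-1.0, 0.6, -0.1]
width: 33.5
gripper_force: 57.5
```

Run:
```python
from h import *
s=telemetry.read_state();print(s["eef_pos"],s["tool_rot"],s["width"],s["qpos"])
im,d=meas("scene","felt_cone_center",50,160)
for r in finder.pinpoint("scene","green_tray")[:2]: print(r["confidence"],w("scene",r["location"]))
x,y=map(int,px("scene",(618,306,60)))
x=max(x,80)
cv2.imwrite("pics/c2.png",cv2.resize(im[y-60:y+60,x-80:x+80],(800,600),interpolation=cv2.INTER_CUBIC))
```

```text
[616.32204325 306.39051961  55.47044664] [-3.13916086e+00 -4.95893573e-04  1.70983254e+00] 33.45821613706297 [-0.8560463   0.9544143   0.68382021  1.52308708 -0.70359329  0.9244839
  0.19700276]
scene felt_cone_center 0.51 190 [611. 315.] [41. 22.] 21.5 [ 80.  98. 124.] mean [608. 317.  99.]
  pin 0.59 [440.  20.  10.]
  pin 0.49 [619. 304. 101.]
0.88 [618.73708297 303.03371052   4.07907713]
```

View pics/c2.png

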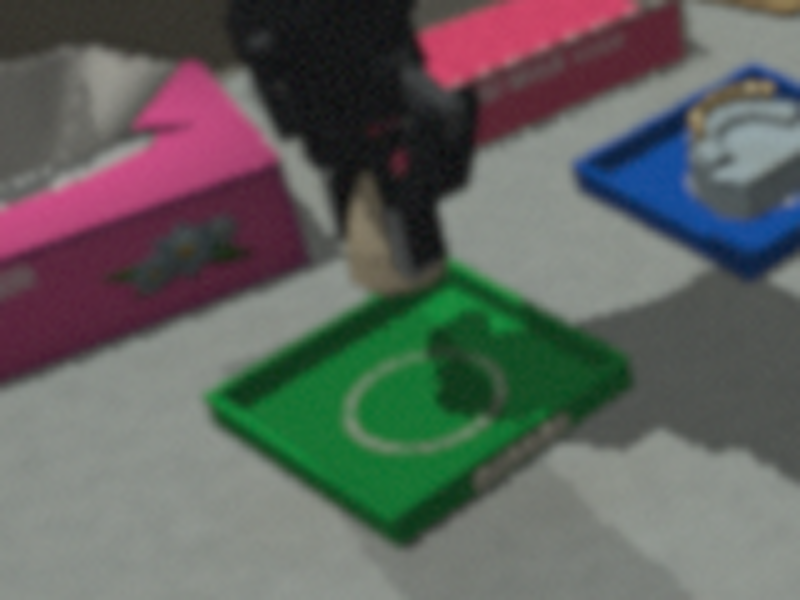

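Cone is held upright over the green tray, its foot at (400,285) in the crop.

Emit:
move_arm(
  steps=[
    [0, 0, 0, 0.001, 0, -0.02, 0.025],
    [0, 0, 0, 0, 0, -0.03, 0.025],
    [0, 0, 0, 0, 0, -0.015, 0.025],
    [0, 0, 0, 0, 0, -0.005, 0.025],
    [0, 0, 0, 0, 0, 0, 0.025],
  ],
)

```text
clock: 26.2
eef_pos: [618.7, 305.6, -14.8]
tool_rot: [-3.14, 0.001, 1.709]
force: [0.6, 0.3, -0.1]
width: 33.7
gripper_force: 57.5
```

Emit:
move_arm(
  steps=[
    [0, 0, 0, 0, 0, -0.001, 0.025],
    [0, 0, 0, 0, 0, 0, 0.025],
    [0, 0, 0, 0, 0, 0, 0.025],
  ],
)

```text
clock: 26.5
eef_pos: [619.8, 306.2, -13.9]
tool_rot: [3.14, -0.001, 1.709]
force: [-0.4, -0.4, 0.8]
width: 33.8
gripper_force: 57.5
```

Emit:
move_arm(
  steps=[
    [0, 0, 0, 0, 0, -0.001, 0.025],
    [0, 0, 0, 0, 0, 0, 0.025],
  ],
)

```text
clock: 26.7
eef_pos: [619.2, 306.1, -15.7]
tool_rot: [3.141, -0.0, 1.709]
force: [-0.4, -0.1, -0.6]
width: 33.9
gripper_force: 57.5
```

Emit:
move_arm(
  steps=[
    [0, 0, 0, 0, 0, -0.001, 0.025],
    [0, 0, 0, 0, 0, 0, 0.025],
  ],
)

```text
clock: 26.9
eef_pos: [619.1, 305.9, -17.0]
tool_rot: [-3.141, -0.0, 1.709]
force: [-1.2, 0.6, -0.2]
width: 33.5
gripper_force: 57.5
```

Emit:
move_arm(
  steps=[
    [0, 0, 0, 0, 0, -0.0015, 0.025],
    [0, 0, 0, 0, 0, 0, 0.025],
  ],
)

```text
clock: 27.1
eef_pos: [619.0, 305.9, -18.7]
tool_rot: [-3.141, 0.0, 1.709]
force: [-0.9, 0.3, 0.2]
width: 33.7
gripper_force: 57.5
```

Emit:
move_arm(
  steps=[
    [0, 0, 0, 0, 0, -0.001, 0.025],
    [0, 0, 0, 0, 0, 0, 0.025],
  ],
)

```text
clock: 27.3
eef_pos: [619.1, 305.9, -19.6]
tool_rot: [-3.141, 0.0, 1.709]
force: [1.4, 0.6, 0.2]
width: 33.6
gripper_force: 57.5
```

Emit:
move_arm(
  steps=[
    [0, 0, 0, 0, 0, -0.0007, 0.025],
    [0, 0, 0, 0, 0, 0, 0.025],
  ],
)

```text
clock: 27.5
eef_pos: [619.2, 306.0, -19.9]
tool_rot: [3.141, -0.0, 1.709]
force: [-0.9, 0.4, 0.2]
width: 33.7
gripper_force: 57.9
```

Emit:
move_arm(
  steps=[
    [0, 0, 0, 0, 0, -0.0007, 0.025],
    [0, 0, 0, 0, 0, 0, 0.025],
  ],
)

```text
clock: 27.7
eef_pos: [619.3, 305.9, -19.9]
tool_rot: [3.142, -0.0, 1.709]
force: [-2.4, 0.4, 5.9]
width: 33.1
gripper_force: 58.8
```

Emit:
move_arm(
  steps=[
    [0, 0, 0, 0, 0, 0, 0.036],
    [0, 0, 0, 0, 0, 0, 0.044],
    [0, 0, 0, 0, 0, 0, 0.06],
    [0, 0, 0, 0, 0, 0, 0.065],
    [0, 0, 0, 0, 0, 0, 0.065],
  ],
)

```text
clock: 28.2
eef_pos: [619.1, 305.9, -21.0]
tool_rot: [-3.141, 0.0, 1.709]
force: [-0.4, 0.9, -0.3]
width: 64.9
gripper_force: 0.0
```

Emit:
move_arm(
  steps=[
    [0, 0, 0, 0, 0, 0.01, 0.065],
    [0, 0, 0, 0, 0, 0.03, 0.065],
    [0, 0, 0, 0, 0, 0.045, 0.065],
    [0, 0, 0, 0, 0, 0.045, 0.065],
    [0, 0, 0, 0, 0, 0.03, 0.065],
  ],
)

```text
clock: 28.7
eef_pos: [620.8, 305.8, 143.6]
tool_rot: [3.137, -0.001, 1.709]
force: [1.3, 0.1, 0.2]
width: 65.2
gripper_force: 0.0
```

Run:
```python
from h import *
meas("scene","felt_cone_center",8,60)
im,d=meas("scene","lacquer_bottle_center",4,90)
s=telemetry.read_state();print(s["eef_pos"],s["tool_rot"],s["width"])
im,d=eyes.get_image("top")
for r in finder.cut_out("top","lacquer_bottle_center"):
    p=cloud("top",d,r["mask"]); q=p[p[:,2]>65]
    print(r["confidence"],len(q),q.min(0) if len(q) else 0,q.max(0) if len(q) else 0)
```

```text
scene felt_cone_center 0.72 321 [611. 308.] [38. 26.] 62.9 [ 9. 29. 53.] mean [609. 309.  29.]
scene felt_cone_center 0.16 435 [ 642. -107.] [133. 135.] 6.2 [ 8. 15. 19.] mean [ 639. -102.   14.]
  pin 0.63 [623. 303.  26.]
scene lacquer_bottle_center 0.53 225 [ 397. -298.] [33. 25.] 32.1 [ 5. 33. 77.] mean [ 397. -297.   35.]
  pin 0.8 [ 405. -300.   37.]
[618.20524143 305.91814553 138.24313059] [-3.13956739e+00  4.95136887e-06  1.70930695e+00] 65.19478398974468
0.71 34 [ 397.93665346 -310.50085905   65.00069533] [ 411.20681947 -296.669227     81.59468842]
```

Emit:
move_arm(
  steps=[
    [0, 0, 0, -0.0075, -0.0215, 0, 0.065],
    [0, 0, 0, -0.0155, -0.0435, -0.005, 0.065],
    [0, 0, 0, -0.0155, -0.0435, -0.005, 0.065],
    [0, 0, 0, -0.0155, -0.0435, -0.005, 0.065],
    [0, 0, 0, -0.0155, -0.0435, -0.005, 0.065],
  ],
)

```text
clock: 29.6
eef_pos: [548.2, 108.8, 118.2]
tool_rot: [-3.14, 0.001, 1.71]
force: [1.9, -0.3, -0.2]
width: 65.1
gripper_force: 0.0
```

Emit:
move_arm(
  steps=[
    [0, 0, 0, -0.0155, -0.0435, -0.005, 0.065],
    [0, 0, 0, -0.0155, -0.0435, -0.005, 0.065],
    [0, 0, 0, -0.0155, -0.0435, 0, 0.065],
    [0, 0, 0, -0.0155, -0.0435, 0, 0.065],
    [0, 0, 0, -0.0155, -0.0435, 0, 0.065],
  ],
)

```text
clock: 30.1
eef_pos: [470.9, -108.6, 108.6]
tool_rot: [-3.14, -0.0, 1.71]
force: [0.5, -0.5, -0.7]
width: 65.1
gripper_force: 0.0
```

Emit:
move_arm(
  steps=[
    [0, 0, 0, -0.0155, -0.0435, 0, 0.065],
    [0, 0, 0, -0.0155, -0.0435, 0, 0.065],
    [0, 0, 0, -0.0155, -0.0435, 0, 0.065],
    [0, 0, 0, -0.0155, -0.0435, 0, 0.065],
    [0, 0, 0, -0.006, -0.021, 0, 0.05],
  ],
)

```text
clock: 30.6
eef_pos: [401.4, -306.7, 109.0]
tool_rot: [-3.14, 0.002, 1.704]
force: [0.6, 0.2, 0.0]
width: 52.0
gripper_force: 0.0
```

Emit:
move_arm(
  steps=[
    [0, 0, 0, 0, 0, 0, 0.05],
    [0, 0, 0, 0, 0, 0, 0.05],
    [0, 0, 0, 0, 0, 0, 0.05],
  ],
)

```text
clock: 30.9
eef_pos: [404.5, -300.2, 108.6]
tool_rot: [-3.141, -0.002, 1.711]
force: [-0.2, -0.8, 0.1]
width: 50.1
gripper_force: 0.0
```

Run:
```python
from h import *
s=telemetry.read_state();print(s["eef_pos"],s["tool_rot"],s["width"],s["qpos"])
im,d=meas("scene","lacquer_bottle_center",4,90)
x,y=map(int,px("scene",(404,-302,80)))
cv2.imwrite("pics/b1.png",cv2.resize(im[y-45:y+45,x-60:x+60],(800,600),interpolation=cv2.INTER_CUBIC))
```

```text
[ 404.50430589 -300.21384354  108.60445311] [-3.14092320e+00 -2.00514315e-03  1.71133086e+00] 50.064167155209205 [ 0.18076138  0.63800164  0.6139814   2.02003123 -0.59002854  0.66638948
  1.3217048 ]
scene lacquer_bottle_center 0.78 208 [ 400. -300.] [31. 26.] 14.0 [ 5. 32. 76.] mean [ 397. -297.   34.]
scene lacquer_bottle_center 0.65 166 [437.  18.] [29. 36.] 41.2 [ 5. 17. 25.] mean [436.  20.  16.]
  pin 0.77 [ 399. -305.   38.]
```

View pics/b1.png

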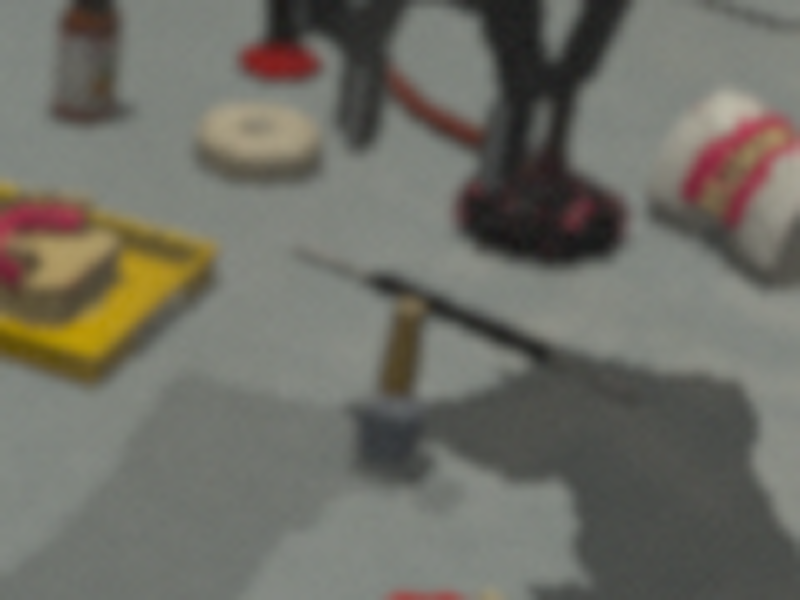

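The gold-capped bottle with grey-blue lacquer is at (395,385) in the crop. The amber bottle at (85,70) has a dark cap and a label, so it isn't the one. Fingers line up with the gold cap.

Emit:
move_arm(
  steps=[
    [0, 0, 0, 0, -0.001, -0.03, 0.05],
    [0, 0, 0, 0, -0.001, -0.03, 0.05],
    [0, 0, 0, 0, 0, -0.02, 0.05],
    [0, 0, 0, 0, 0, -0.01, 0.05],
    [0, 0, 0, 0, 0, 0, 0.05],
  ],
)

```text
clock: 31.55
eef_pos: [403.8, -303.1, 18.3]
tool_rot: [-3.14, -0.002, 1.71]
force: [-0.1, 0.2, 0.9]
width: 49.8
gripper_force: 0.0
```

Emit:
move_arm(
  steps=[
    [0, 0, 0, 0, 0, 0, 0.05],
    [0, 0, 0, 0, 0, 0, 0.03],
    [0, 0, 0, 0, 0, 0, 0.005],
    [0, 0, 0, 0, 0, 0, 0.005],
    [0, 0, 0, 0, 0, 0, 0.005],
  ],
)

```text
clock: 32.05
eef_pos: [404.8, -304.4, 20.0]
tool_rot: [3.14, 0.001, 1.709]
force: [-1.4, -0.3, 7.3]
width: 15.2
gripper_force: 58.4
```

Emit:
move_arm(
  steps=[
    [0, 0, 0, 0, 0, 0, 0.005],
    [0, 0, 0, 0, 0, 0, 0.005],
  ],
)

```text
clock: 32.25
eef_pos: [404.8, -304.5, 20.0]
tool_rot: [3.14, 0.001, 1.709]
force: [0.1, 0.6, 6.2]
width: 15.0
gripper_force: 58.4
```

Emit:
move_arm(
  steps=[
    [0, 0, 0, 0, 0, 0.01, 0.005],
    [0, 0, 0, 0, 0, 0.02, 0.005],
    [0, 0, 0, 0, 0, 0.025, 0.005],
    [0, 0, 0, 0, 0, 0.015, 0.005],
    [0, 0, 0, 0, 0, 0.0, 0.005],
  ],
)

```text
clock: 32.75
eef_pos: [405.3, -305.1, 91.3]
tool_rot: [3.139, 0.003, 1.709]
force: [-0.4, -0.2, -0.2]
width: 15.1
gripper_force: 58.6
```

Emit:
move_arm(
  steps=[
    [0, 0, 0, 0.015, 0.012, 0, 0.005],
    [0, 0, 0, 0.03, 0.0245, 0, 0.005],
    [0, 0, 0, 0.03, 0.0245, 0, 0.005],
    [0, 0, 0, 0.03, 0.0245, 0, 0.005],
    [0, 0, 0, 0.03, 0.0245, 0, 0.005],
  ],
)

```text
clock: 33.25
eef_pos: [539.7, -192.5, 88.4]
tool_rot: [-3.14, -0.001, 1.709]
force: [0.7, -0.5, -0.3]
width: 15.4
gripper_force: 58.6
```

Emit:
move_arm(
  steps=[
    [0, 0, 0, 0.03, 0.0245, 0, 0.005],
    [0, 0, 0, 0.03, 0.0245, 0, 0.005],
    [0, 0, -1, 0.03, 0.0245, 0, 0.005],
    [0, 0, -1, 0.0145, 0.0115, 0, 0.005],
    [0, 0, 0, 0, 0, 0, 0.005],
  ],
)

```text
clock: 33.75
eef_pos: [645.4, -105.0, 87.5]
tool_rot: [-3.141, -0.002, 1.68]
force: [-0.9, -0.6, 0.5]
width: 15.4
gripper_force: 58.6
```

Emit:
move_arm(
  steps=[
    [0, 0, 0, 0, 0, 0, 0.005],
    [0, 0, 0, 0, 0, 0, 0.005],
  ],
)

```text
clock: 33.95
eef_pos: [642.0, -110.8, 88.9]
tool_rot: [-3.14, 0.0, 1.672]
force: [0.5, 0.0, 0.4]
width: 14.9
gripper_force: 58.6
```

Run:
```python
from h import *
s=telemetry.read_state();print(s["eef_pos"],s["tool_rot"],s["width"],s["force"])
im,d=meas("scene","lacquer_bottle_center",40,160)
for r in finder.pinpoint("scene","black_tray")[:2]: print(r["confidence"],w("scene",r["location"]))
x,y=map(int,px("scene",(644,-108,60)))
cv2.imwrite("pics/b2.png",cv2.resize(im[y-45:y+45,x-60:x+60],(800,600),interpolation=cv2.INTER_CUBIC))
```

```text
[ 641.97983706 -110.84891871   88.89475676] [-3.13978620e+00  4.98497204e-04  1.67197386e+00] 14.877857163408851 [0.47651985 0.01050452 0.36299434]
scene lacquer_bottle_center 0.53 203 [ 638. -107.] [29. 30.] 12.5 [ 71.  96. 140.] mean [ 634. -103.   97.]
  pin 0.6 [ 638. -111.  109.]
0.94 [ 645.75470944 -109.44038625    3.4330487 ]
```

View pics/b2.png

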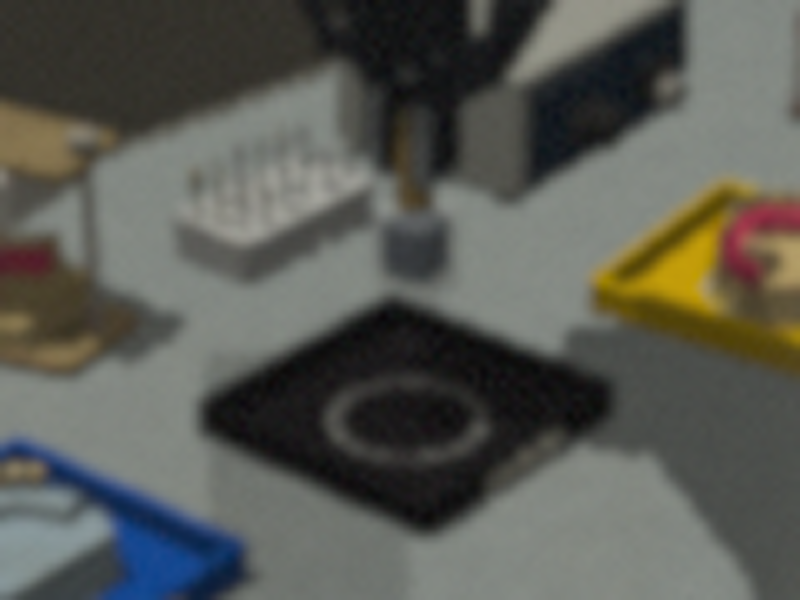

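The bottle hangs upright over the black tray, with its body at (415,245) and the ring at (410,418) in the crop.

Emit:
move_arm(
  steps=[
    [0, 0, 0, 0.001, 0.001, -0.02, 0.005],
    [0, 0, 0, 0, 0, -0.025, 0.005],
    [0, 0, 0, 0, 0, -0.015, 0.005],
    [0, 0, 0, 0, 0, 0, 0.005],
    [0, 0, 0, 0, 0, 0, 0.005],
  ],
)

```text
clock: 34.65
eef_pos: [644.8, -108.7, 29.6]
tool_rot: [3.141, 0.0, 1.674]
force: [0.6, 0.1, -1.2]
width: 15.3
gripper_force: 58.6
```

Emit:
move_arm(
  steps=[
    [0, 0, 0, 0, 0, -0.002, 0.005],
    [0, 0, 0, 0, 0, 0, 0.005],
  ],
)

```text
clock: 34.85
eef_pos: [645.3, -108.3, 28.1]
tool_rot: [3.14, 0.0, 1.674]
force: [-0.2, -0.2, 0.1]
width: 14.8
gripper_force: 58.6
```

Emit:
move_arm(
  steps=[
    [0, 0, 0, 0, 0, -0.001, 0.005],
    [0, 0, 0, 0, 0, 0, 0.005],
  ],
)

```text
clock: 35.05
eef_pos: [644.9, -108.0, 26.5]
tool_rot: [3.141, -0.0, 1.675]
force: [-0.1, -0.2, -0.1]
width: 15.0
gripper_force: 58.6
```

Emit:
move_arm(
  steps=[
    [0, 0, 0, 0, 0, -0.0015, 0.005],
    [0, 0, 0, 0, 0, 0, 0.005],
    [0, 0, 0, 0, 0, 0, 0.005],
  ],
)

```text
clock: 35.35
eef_pos: [644.6, -108.1, 24.6]
tool_rot: [-3.141, -0.0, 1.674]
force: [-0.0, -0.5, -1.2]
width: 15.0
gripper_force: 58.6
```

Emit:
move_arm(
  steps=[
    [0, 0, 0, 0, 0, -0.001, 0.005],
    [0, 0, 0, 0, 0, 0, 0.005],
  ],
)

```text
clock: 35.55
eef_pos: [644.6, -108.1, 23.6]
tool_rot: [-3.141, -0.0, 1.674]
force: [0.3, -0.4, -0.9]
width: 14.9
gripper_force: 58.6
```

Emit:
move_arm(
  steps=[
    [0, 0, 0, 0, 0, -0.0007, 0.005],
    [0, 0, 0, 0, 0, 0, 0.005],
  ],
)

```text
clock: 35.75
eef_pos: [644.8, -108.1, 23.2]
tool_rot: [3.141, -0.0, 1.674]
force: [-0.6, -0.2, 0.8]
width: 15.4
gripper_force: 58.8
```

Contact is beginning. I'll ease down 0.5 mm, release slowly and rise.

Emit:
move_arm(
  steps=[
    [0, 0, 0, 0, 0, -0.0005, 0.005],
    [0, 0, 0, 0, 0, 0, 0.005],
  ],
)

```text
clock: 35.95
eef_pos: [644.8, -108.2, 23.1]
tool_rot: [3.141, -0.0, 1.674]
force: [-2.6, -0.9, 4.5]
width: 15.0
gripper_force: 59.2
```

Emit:
move_arm(
  steps=[
    [0, 0, 0, 0, 0, 0, 0.017],
    [0, 0, 0, 0, 0, 0, 0.022],
    [0, 0, 0, 0, 0, 0, 0.035],
    [0, 0, 0, 0, 0, 0, 0.05],
    [0, 0, 0, 0, 0, 0, 0.05],
  ],
)

```text
clock: 36.45
eef_pos: [644.7, -108.1, 22.4]
tool_rot: [-3.141, -0.0, 1.674]
force: [-0.2, 0.2, -0.6]
width: 49.8
gripper_force: 0.0
```

Emit:
move_arm(
  steps=[
    [0, 0, 0, 0, 0, 0.01, 0.05],
    [0, 0, 0, 0, 0, 0.03, 0.05],
    [0, 0, 0, 0, 0, 0.045, 0.05],
    [0, 0, 0, 0, 0, 0.045, 0.05],
    [0, 0, 0, 0, 0, 0.02, 0.05],
  ],
)

```text
clock: 36.95
eef_pos: [646.7, -109.6, 177.9]
tool_rot: [3.135, 0.003, 1.674]
force: [0.1, -1.1, -0.4]
width: 49.9
gripper_force: 0.0
```

Emit:
move_arm(
  steps=[
    [0, 0, 0, 0, 0, 0, 0.05],
    [0, 0, 0, 0, 0, 0, 0.05],
    [0, 0, 0, 0, 0, 0, 0.05],
  ],
)

```text
clock: 37.25
eef_pos: [643.8, -107.5, 171.3]
tool_rot: [-3.14, -0.001, 1.674]
force: [0.0, 0.2, -0.7]
width: 49.9
gripper_force: 0.0
```

Run:
```python
from h import *
s=telemetry.read_state();print(s["clock"],s["eef_pos"],s["force"])
for k in("lacquer_bottle_center","felt_cone_center","blue_cast_center","yellow_cast_center","dappen_dish_center"): im,d=meas("scene",k,15,90)
cv2.imwrite("pics/end.png",cv2.resize(im[100:350,60:440],(800,526),interpolation=cv2.INTER_CUBIC))
```

```text
37.25 [ 643.81698976 -107.49648014  171.34987222] [ 0.02644739  0.22000865 -0.72445849]
scene lacquer_bottle_center 0.59 165 [ 639. -102.] [30. 24.] 29.1 [16. 37. 78.] mean [ 638. -101.   40.]
scene felt_cone_center 0.58 266 [612. 306.] [26. 35.] 3.5 [16. 31. 53.] mean [610. 309.  33.]
scene felt_cone_center 0.29 267 [657.  94.] [135. 132.] 6.9 [15. 18. 20.] mean [646. 104.  17.]
  pin 0.85 [623. 305.  25.]
  pin 0.71 [662.  91.  22.]
scene blue_cast_center 0.97 460 [657.  94.] [57. 73.] 3.6 [16. 27. 44.] mean [654.  97.  29.]
scene blue_cast_center 0.82 434 [ 293. -166.] [60. 69.] 8.5 [16. 25. 41.] mean [ 292. -161.   27.]
  pin 0.93 [ 288. -166.   18.]
  pin 0.72 [657.  92.  23.]
  pin 0.72 [620. 307.  26.]
scene yellow_cast_center 0.74 272 [ 605. -317.] [55. 73.] 12.5 [16. 26. 41.] mean [ 603. -315.   28.]
  pin 0.56 [ 612. -320.   24.]
  pin 0.46 [437.  19.  11.]
scene dappen_dish_center 0.46 136 [437.  17.] [37. 37.] 78.1 [16. 22. 27.] mean [438.  16.  21.]
  pin 0.76 [442.  17.   8.]
  pin 0.32 [658.  90.   0.]
```

View pics/end.png

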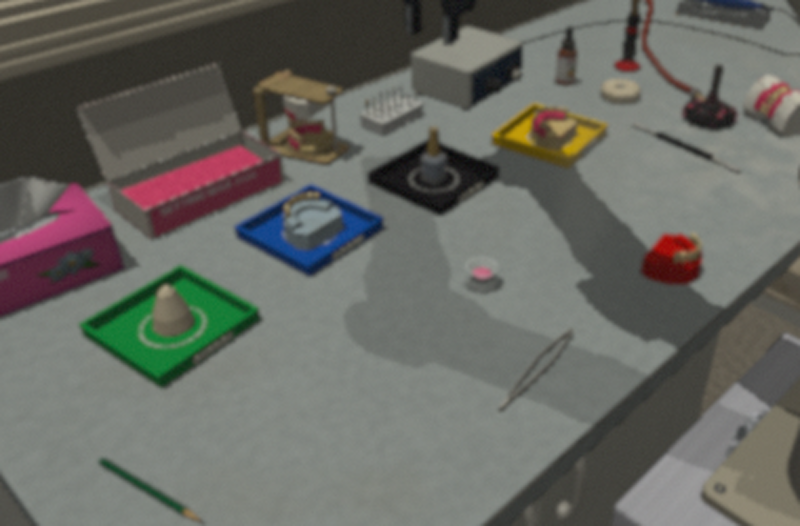

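All four stand upright in the middle of their trays: cone (172,310) in green, blue cast (313,222) in blue, bottle (432,160) in black, yellow cast (555,130) in yellow. The dish at (483,273) and the red cast at (675,258) have not moved.

```bash
python3 -c "
from cell import ctrl
print(ctrl.finish_job())"
```

```text
the job is handed in; nothing more can be done
None
```

The job is handed in at about 37 s: in the last picture the blue cast, yellow cast, felt cone and gold-capped bottle all stand upright in the middle of their trays, with the dappen dish and the red cast where they were; the tool's height reading was about 30 mm off, so my first try at the blue cast closed above it without moving it.

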